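Sound the melon before carving

ROBOT

A 7-joint arm with a two-finger parallel gripper is mounted at the origin on the work surface. World frame = base frame: x ahead of the robot, y to its left, z up, the work surface at z = 0. Lengths are in m, angles in degrees, forces in N, time in s.
With the tool pointing down it reaches from about 0.425 to 1.025 m from the base axis. Payload 9.4 kg.
Tool frame: the origin (TCP) lies between the finger pads; the fingertips stand 17 mm ahead of it and the grasp point (between the pads) lies 2 mm behind it; z points along the fingers, y is the line along which they close (so a half turn about z gives the same grasp; the last joint's range is limited). The gripper opens to 93 mm and grips with 3 to 60 N. Pads are 15 mm wide; open, the fingers measure 128 mm over their backs; the gripper's body (75 mm by 188 mm) begins 65 mm behind the grasp point.
Start: joints at [-80.598, 34.337, -0.143, 91.639, 0.103, 54.024, -4.572], TCP at [0.173, 0.704, 0.236] pointing down, gripper open.
Joint ranges: [-147.43, 147.43], [-19.82, 112.94], [-74.19, 73.91], [6.32, 146.72], [-59.91, 239.91], [6.04, 106.73], [-150.56, 150.56]. Speed limits (degrees/s): [127.2, 127.2, 172.46, 172.46, 180, 180, 180].

INTERFACE

Orientations are given as a 3x3 rotation matrix whose columns are the frame's x, y, z axes.
In Python, from workcell import sensors, eyes, manip gives the robot as it stands. The module is installed in compiled form; this text tells all that it offers.
- The arm moves only by the tool drive_tool, never from a script. Its arguments are lists of equal length, an entry for each row: "slide": the shift along the tool's x, y, z in cm, a list of three; "rotation": the turn, a rotation vector about the tool's x, y, z in rad, a list of three. In form: {"slide": [[dx, dy, dz], ...], "rotation": [[wx, wy, wz], ...]}. A call has 1 to 8 rows; each row is the pose to reach, as a shift and turn from the pose commanded when the call began, along the tool's axes at that moment; what a row does not reach only later rows make up. A row lasts 1/10 s, in which the tool goes at most 50 mm and 8.59 degrees, less where a joint would pass 70% of its speed; a pose out of reach is approached as far as the arm can. A call with a gripper value outside its range is refused whole. "fingers" is the finger opening in cm, from 0 to 9.3, set as the call begins (left out, the last holds). The fingers move at their own pace and stop on an object; the grip force is fixed at half the most. Time passes only in rows, so rows that repeat a pose let the fingers close. It gives the time, the measured TCP pose, the force, the opening and the grip force at its end, in the units of the state.
- sensors.state(): the state, without advancing time (a new reading comes with each control period).
- eyes.get_image(name): name is "side" or "top"; returns a dict with "pixels" (420x560x3 uint8, blue, green, red), "mtx" (3x3 intrinsics, pixels), "k1" (the pictures are not rectified: a ray, as slopes to the right and down, at radius r is drawn at 1 + k1 r^2 times it, then the intrinsics apply), "rvec" (rotation vector, rad) and "tvec" (3), from world to camera coordinates, as OpenCV has them. Camera axes: x right, y down, z forward; pixel columns grow to the right and rows downward; lengths in m; the calibration is good to about 2 mm. A picture is of the moment at which its call begins. There is no depth.
- manip.hand_in(): hands the job in; it is judged then, once.
The state is a dict: "t": time; "joint_pos": joint angles; "dq": joint speeds; "tau": joint torques, N m; "eef_pos": TCP position; "eef_rot": TCP orientation; "ft_force": force on the tool from outside, world axes, zero at the start; "ft_torque": the same for the moment, N m; "finger_gap": opening from 0.0 (shut) to 1.0 (fully open); "grasp_force": force on a finger pad.
Only numpy, scipy, OpenCV 4.12 (cv2) and the standard library are available. Lean on these libraries where they do the work, as an engineer would, in place of code of your own. Each camera call takes 0.05 s, during which the arm holds its last target. There are 200 camera calls.

TASK

Before the carver makes the first cut, sound the long smooth melon for her: with a fingertip, tap it lightly on its upper side near the stalk end, then on the middle of its top, then near the blossom end, coming off it between taps, so that she can hear the tone change along the fruit. Only tap it: the melon must stay lying in its bowl as it is, neither rolled, pushed about nor lifted, and nothing else at the station is to be disturbed.

Things in the scene. Friction and masses are not known exactly. Their poses are not given: they have to be found in the camera images.
- melon: long smooth yellow melon, an oval 220 mm long and 140 mm thick, 1.4 to 2.6 kg, loose, lying level at any yaw across the rim of the white bowl, its top about 203 mm above the table. Origin at its centre; x runs along its length to the stalk end, with a dark stub of stalk 11 mm thick, 34 mm long; the other end has only a flat brown scar; z is up at the start. Its upper side gives 1 mm per 4 N
- stem_end: the stalk-end length of the melon (all beyond 25 mm from its middle), first to be tapped. Origin: the place to tap, on the upper surface 65 mm from the middle, 13 mm lower than the top; the surface slopes down outward by about 25 degrees there. Anywhere on the upper side within 20 mm of it serves
- middle: the middle length of the melon (50 mm long), tapped second. Origin: the place to tap, the melon's highest point, 70 mm above its centre. Anywhere on the upper side within 20 mm of it serves
- blossom_end: the blossom-end length of the melon, tapped last: the mirror image of stem_end, its origin the place to tap, on the upper surface 65 mm from the middle
- rest_bowl: white ceramic bowl under the melon, 160 mm across the rim and 70 mm high, 0.55 kg, standing loose on the board; origin at the centre of its underside
- board: white cutting board, fixed, 300 x 400 x 12 mm (x, y, z), origin at the centre of its underside on the table
- round_melon: bystander: round netted buff melon, 132 mm across and 126 mm high, loose on the table beside the board; origin at the centre of its underside
- steel_bowl: bystander: empty steel bowl, 150 mm across and 60 mm high, loose on the table beside the board; origin at the centre of its underside
- carving_knife: bystander: small carving knife, 208 mm long and 15 mm high, black handle and red collar, loose, lying across the board near the edge towards the robot; origin under the middle of its length, blade towards its +x
- spray_bottle: bystander: green spray bottle with a white trigger head, 60 mm across and 158 mm high, loose, standing on the table beyond the board; origin at the centre of its underside

How it is judged (in metres and radians):
On the way, in this order (a step that is already met when the one before it is completed fails the run):
1. a finger taps the upper side of the melon's stalk end (contact force between the fingers and stem_end above 0.5 N and z of the grasp point in the frame of stem_end above -0.01 m).
2. the finger comes off the melon (contact force between the fingers and melon below 0.05 N), for 0.1 s.
3. a finger taps the middle of the melon's top (contact force between the fingers and middle above 0.5 N and z of the grasp point in the frame of middle above -0.01 m).
4. the finger comes off the melon (contact force between the fingers and melon below 0.05 N), for 0.1 s.
5. a finger taps the upper side of the melon's blossom end (contact force between the fingers and blossom_end above 0.5 N and z of the grasp point in the frame of blossom_end above -0.01 m).
At the end, for the whole second after the job is handed in: all three places tapped in order; the melon at rest in its bowl: centre within 10 mm of its start, stalk-end spot within 15 mm, tipped or rolled under 0.15 rad; white bowl within 10 mm, round melon, steel bowl, knife and spray bottle within 15 mm, the bottle upright (distance of each of melon, rest_bowl from where it was at the start of the episode below 0.01 m and distance of each of stem_end, round_melon, steel_bowl, carving_knife, spray_bottle from where it was at the start of the episode below 0.015 m and angle between melon's own z axis and vertical below 0.15 rad and linear speed of melon below 0.02 m/s and angle between spray_bottle's own z axis and vertical below 0.2 rad); the robot touches nothing.
It fails at once if the melon is struck or pressed harder than a light tap (over 25 N) (contact force between the fingers and melon above 25 N).
It fails at once if the melon is lifted, rolled or shoved (20 mm or 0.25 rad) (distance of melon from where it was at the start of the episode above 0.02 m or angle between melon's own z axis and vertical above 0.25 rad).
It fails at once if the arm, not a finger, leans on the melon (contact force between the arm and melon above 25 N).
It fails at once if a bystander or the rest bowl is knocked (over 15 mm) (distance of any of round_melon, steel_bowl, carving_knife, spray_bottle, rest_bowl from where it was at the start of the episode above 0.015 m).
It also fails if it takes over 42 s, if anything falls off the work surface, if the arm or the gripper's body presses on something with over 40 N, if the wrist force passes 120 N, or if a joint passes its speed limit or range.

## Working session

There is one attempt and no reset: what is moved stays moved. The work goes in short steps, Python scripts to look and compute and a tool call to move; the robot and the scene stay as the last step left them, time stands still between calls to the robot, and variables do not carry over. Pictures are saved under pics/ and viewed, at most 10 in all, crops included, and the job is handed in when it is done.

Besides the shell and the picture viewer there is one more tool, called after "Call:" as name(argument=value, ...) on one line, values as JSON. drive_tool: Moves the arm, as the interface text tells. Its arguments: {"type":"object","properties":{"slide":{"type":"array"},"rotation":{"type":"array"},"fingers":{"type":"number"}},"required":["slide","rotation"]}

```bash
mkdir -p pics; cat > h.py <<'E'
import numpy as np, cv2
from workcell import sensors, eyes, manip
def ray(im,uv):
    K=im["mtx"];d=np.array([im["k1"],0,0,0,0],float)
    n=cv2.undistortPoints(np.array(uv,float).reshape(-1,1,2),np.array(K),d).reshape(-1,2)
    R=cv2.Rodrigues(np.array(im["rvec"],float))[0];t=np.array(im["tvec"],float).ravel()
    return -R.T@t, np.c_[n,np.ones(len(n))]@R
def plane(im,uv,z):
    c,d=ray(im,uv); return c+d*((z-c[2])/d[:,2])[:,None]
E
python3 - <<'E'
from h import *
for n in("top","side"):
    im=eyes.get_image(n);cv2.imwrite(f"pics/{n}0.png",im["pixels"]);c,d=ray(im,[[280,210]]);print(n,c,d,im["k1"])
s=sensors.state();print(s["t"],s["eef_pos"],s["eef_rot"],s["ft_force"],s["finger_gap"])
E
```

```text
top [0.52555167 0.06646377 1.16454967] [[ 0.07363025  0.00469887 -0.9973776 ]] 0.023935197703173917
side [ 0.31332521 -0.94484786  1.11174347] [[ 0.18762359  0.72347359 -0.66467332]] -0.02328455744093948
0.1 [0.17280672 0.70369711 0.23487059] [[-9.71169739e-01  2.38388968e-01 -1.95371841e-04]
 [ 2.38389013e-01  9.71168818e-01 -1.34379071e-03]
 [-1.30605842e-04 -1.35162338e-03 -9.99999078e-01]] [ 0.49367397 -0.26008537 -1.21586848] 1.0007966482299688
```

View pics/top0.png

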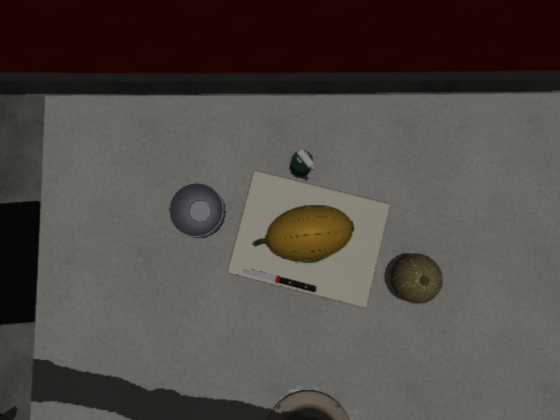

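View pics/side0.png

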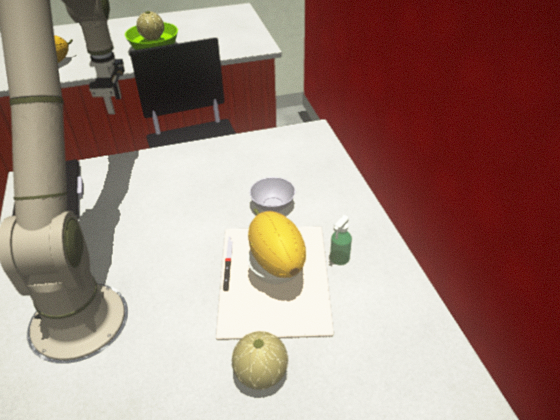

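The top view shows the melon centred near (310,233), with its stalk at the left around (258,242), i.e. towards +y. The steel bowl is at (198,210), the bottle at (303,160), the knife at (280,280) and the round melon at (416,278). The side view agrees: melon at (277,243), with the blossom scar nearest the camera at (293,270).

```bash
python3 - <<'E'
from h import *
def yellow(im,roi,v):
    h=cv2.cvtColor(im["pixels"],cv2.COLOR_BGR2HSV)
    m=cv2.inRange(h,(8,130,v),(35,255,255)); k=np.zeros_like(m);x0,y0,x1,y1=roi;k[y0:y1,x0:x1]=255
    m=cv2.morphologyEx(m&k,cv2.MORPH_CLOSE,np.ones((7,7)));m=cv2.morphologyEx(m,cv2.MORPH_OPEN,np.ones((13,13)))
    return max(cv2.findContours(m,0,1)[0],key=cv2.contourArea)
T=eyes.get_image("top");S=eyes.get_image("side")
ct=yellow(T,(230,180,380,280),40);cs=yellow(S,(230,195,330,300),60)
for im,c in((T,ct),(S,cs)): cv2.drawContours(im["pixels"],[c],-1,(255,0,0),1)
cv2.imwrite("pics/m.png",cv2.resize(np.hstack([T["pixels"][180:290,230:380],S["pixels"][190:300,220:340]]),None,fx=2.9,fy=2.9))
p=plane(T,ct.reshape(-1,2),.133)[:,:2].astype(np.float32)
print("top ellipse",cv2.fitEllipse(p*1000),"rect",cv2.minAreaRect(p*1000))
print("stalk tip",plane(T,[[255,243]],.133))
e1=cv2.fitEllipse(ct)[0];e2=cv2.fitEllipse(cs)[0]
print(e1,e2)
(a,da),(b,db)=ray(T,[e1]),ray(S,[e2]);da,db=da[0],db[0]
s=np.linalg.lstsq(np.c_[da,-db],b-a,rcond=None)[0];print(a+s[0]*da,b+s[1]*db)
print("bottle",plane(T,[[303,160]],.15),"steel",plane(T,[[198,210]],.06),"round",plane(T,[[416,278]],.07),"knife",plane(T,[[245,270],[316,289]],.02))
E
```

```text
top ellipse ((543.8765869140625, -1.7458761930465698), (133.9005584716797, 214.3209686279297), 8.720414161682129) rect ((543.71533203125, -2.6162643432617188), (208.82965087890625, 135.3002471923828), 89.64302825927734)
stalk tip [[0.51926526 0.13438395 0.133     ]]
(309.1868591308594, 232.94345092773438) (276.51800537109375, 243.33352661132812)
[ 0.54353377 -0.00182568  0.12996045] [ 0.5456627  -0.00228063  0.13002748]
bottle [[0.72569175 0.01289059 0.15      ]] steel [[0.60849261 0.29253465 0.06      ]] round [[ 0.42431174 -0.28602348  0.07      ]] knife [[ 0.44455     0.16944454  0.02      ]
 [ 0.39136081 -0.02599421  0.02      ]]
```

View pics/m.png

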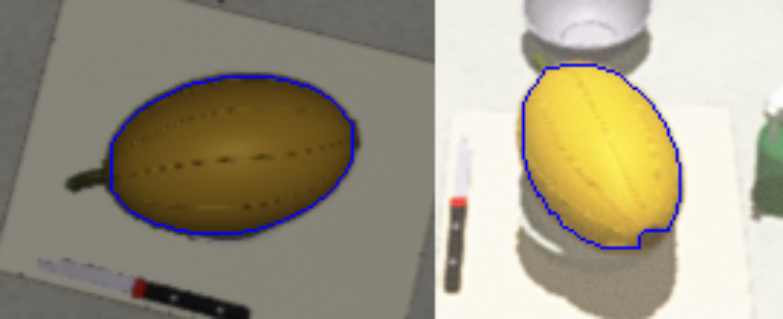

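The centre is at about (0.544, -0.002), with the stalk direction about (-0.155, 0.988). The tap spots are (0.534, 0.062, 0.190), (0.544, -0.002, 0.203) and (0.554, -0.066, 0.190). I'll keep the closed fingers across the melon's axis. First I lift, then swing over.

Call:
drive_tool(slide=[[0, 0, -5], [-3, -3.3, -6], [-6, -6.6, -6], [-9, -10, -6], [-12, -13.4, -6], [-15, -16.8, -6], [-18, -20, -6], [-21, -22.5, -6]], rotation=[[0, 0, 0], [0, 0, 0.08], [0, 0, 0.16], [0, 0, 0.24], [0, 0, 0.32], [0, 0, 0.4], [0, 0, 0.48], [0, 0, 0.56]], fingers=0)

```text
t: 1.0
eef_pos: [0.3237, 0.4332, 0.2958]
eef_rot: [[-0.694, 0.72, -0.0], [0.72, 0.694, -0.0], [-0.0, -0.0, -1.0]]
ft_force: [1.3, 1.0, -0.1]
finger_gap: 0.363
grasp_force: 0.0
```

```bash
cat >> h.py <<'E'
def go(p):
    s=sensors.state();R=np.array(s["eef_rot"]);x=np.array(s["eef_pos"])
    G=np.array([[-.155*-1,.988,0],[.988,.155,0],[0,0,-1]]) 
    y=np.array([.988,.155,0]);z=np.array([0,0,-1.]);G=np.c_[np.cross(y,z),y,z]
    print("t",s["t"],"pos",x.round(4),"slide cm",(R.T@(np.array(p)-x)*100).round(2),"rot",cv2.Rodrigues(R.T@G)[0].ravel().round(3),"F",np.round(s["ft_force"],2),"gap",round(s["finger_gap"],3))
E
python3 -c "
from h import *
go([.534,.062,.222])"
```

```text
t 1.0 pos [0.3237 0.4332 0.2958] slide cm [-41.33 -10.59   7.38] rot [-0.     0.     0.611] F [ 1.25  0.96 -0.06] gap 0.363
```

Call:
drive_tool(slide=[[-4.5, -1.2, 0], [-9, -2.3, 0], [-13.5, -3.5, 0], [-18, -4.6, 0], [-22.5, -5.8, 0], [-27, -6.9, 0], [-31.5, -8.1, 0], [-36, -9.2, 0]], rotation=[[0, 0, 0.07], [0, 0, 0.15], [0, 0, 0.23], [0, 0, 0.31], [0, 0, 0.39], [0, 0, 0.46], [0, 0, 0.54], [0, 0, 0.61]])

```text
t: 1.8
eef_pos: [0.5083, 0.1112, 0.2958]
eef_rot: [[-0.156, 0.988, 0.0], [0.988, 0.156, 0.0], [0.0, 0.0, -1.0]]
ft_force: [1.2, -0.5, -0.2]
finger_gap: 0.002
grasp_force: 0.0
```

```bash
python3 -c "
from h import *
go([.534,.062,.222])"
```

```text
t 1.8 pos [0.5083 0.1112 0.2958] slide cm [-5.27  1.77  7.38] rot [ 0.    -0.     0.001] F [ 1.24 -0.53 -0.19] gap 0.002
```

Call:
drive_tool(slide=[[-3, 1, 0], [-5.3, 1.8, 0], [-5.3, 1.8, 3], [-5.3, 1.8, 5.5], [-5.3, 1.8, 7], [-5.3, 1.8, 7.4], [-5.3, 1.8, 7.4], [-5.3, 1.8, 7.4]], rotation=[[0, 0, 0], [0, 0, 0], [0, 0, 0], [0, 0, 0], [0, 0, 0], [0, 0, 0], [0, 0, 0], [0, 0, 0]])

```text
t: 2.6
eef_pos: [0.5344, 0.0636, 0.2224]
eef_rot: [[-0.159, 0.987, 0.001], [0.987, 0.159, 0.0], [0.0, 0.001, -1.0]]
ft_force: [0.2, -0.0, -0.7]
finger_gap: 0.002
grasp_force: 0.0
```

```bash
python3 -c "
from h import *
go([.534,.062,.212])
for n in('top','side'): globals()[n]=eyes.get_image(n)['pixels']
cv2.imwrite('pics/a.png',cv2.resize(np.hstack([top[170:290,220:380],side[190:310,220:350]]),None,fx=2.7,fy=2.7))
go([.534,.062,.212])"
```

```text
t 2.6 pos [0.5344 0.0636 0.2224] slide cm [-0.15 -0.06  1.04] rot [ 0.001 -0.     0.004] F [ 0.16 -0.02 -0.72] gap 0.002
t 2.7 pos [0.5344 0.0637 0.2225] slide cm [-0.16 -0.07  1.05] rot [ 0.002 -0.     0.005] F [ 0.11 -0.18 -0.64] gap 0.002
```

View pics/a.png

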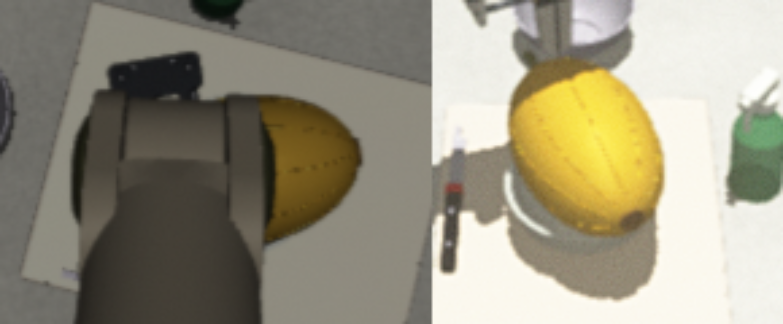

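The pictures show the closed fingers just above the stalk half of the melon, at about (565,55) in the right crop, with nothing else close. I'll descend gently.

Call:
drive_tool(slide=[[0, 0, 0.3], [0, 0, 0.6], [0, 0, 0.8], [0, 0, 0.9], [0, 0, 0.9]], rotation=[[0, 0, 0], [0, 0, 0], [0, 0, 0], [0, 0, 0], [0, 0, 0]])

```text
t: 3.2
eef_pos: [0.5339, 0.0636, 0.2125]
eef_rot: [[-0.159, 0.987, -0.0], [0.987, 0.159, -0.0], [-0.0, -0.0, -1.0]]
ft_force: [-0.1, 0.8, 0.4]
finger_gap: 0.004
grasp_force: 0.0
```

Call:
drive_tool(slide=[[0, 0, 0.1], [0, 0, 0.1]], rotation=[[0, 0, 0], [0, 0, 0]])

```text
t: 3.4
eef_pos: [0.534, 0.0635, 0.2116]
eef_rot: [[-0.159, 0.987, -0.0], [0.987, 0.159, -0.0], [-0.0, -0.0, -1.0]]
ft_force: [-0.5, 0.6, -0.4]
finger_gap: 0.007
grasp_force: 0.0
```

Call:
drive_tool(slide=[[0, 0, 0.1], [0, 0, 0.1]], rotation=[[0, 0, 0], [0, 0, 0]])

```text
t: 3.6
eef_pos: [0.5339, 0.0636, 0.2106]
eef_rot: [[-0.159, 0.987, -0.0], [0.987, 0.159, 0.0], [0.0, -0.0, -1.0]]
ft_force: [0.7, 0.2, -1.0]
finger_gap: 0.003
grasp_force: 0.0
```

Call:
drive_tool(slide=[[0, 0, 0.1], [0, 0, 0.1]], rotation=[[0, 0, 0], [0, 0, 0]])

```text
t: 3.8
eef_pos: [0.5339, 0.0636, 0.2095]
eef_rot: [[-0.159, 0.987, -0.0], [0.987, 0.159, -0.0], [-0.0, -0.0, -1.0]]
ft_force: [0.2, -1.1, 0.6]
finger_gap: 0.006
grasp_force: 0.0
```

Call:
drive_tool(slide=[[0, 0, 0.1], [0, 0, 0.1]], rotation=[[0, 0, 0], [0, 0, 0]])

```text
t: 4.0
eef_pos: [0.5339, 0.0635, 0.2085]
eef_rot: [[-0.159, 0.987, -0.0], [0.987, 0.159, -0.0], [-0.0, -0.0, -1.0]]
ft_force: [0.2, 0.7, -0.2]
finger_gap: 0.006
grasp_force: 0.0
```

Call:
drive_tool(slide=[[0, 0, 0.1], [0, 0, 0.1]], rotation=[[0, 0, 0], [0, 0, 0]])

```text
t: 4.2
eef_pos: [0.5339, 0.0635, 0.2075]
eef_rot: [[-0.159, 0.987, -0.0], [0.987, 0.159, -0.0], [-0.0, -0.0, -1.0]]
ft_force: [-0.2, -0.4, -0.0]
finger_gap: 0.007
grasp_force: 0.0
```

Call:
drive_tool(slide=[[0, 0, 0.1], [0, 0, 0.1]], rotation=[[0, 0, 0], [0, 0, 0]])

```text
t: 4.4
eef_pos: [0.5339, 0.0636, 0.2065]
eef_rot: [[-0.159, 0.987, -0.0], [0.987, 0.159, -0.0], [-0.0, -0.0, -1.0]]
ft_force: [0.7, -1.1, 0.3]
finger_gap: 0.006
grasp_force: 0.0
```

Call:
drive_tool(slide=[[0, 0, 0.1], [0, 0, 0.1]], rotation=[[0, 0, 0], [0, 0, 0]])

```text
t: 4.6
eef_pos: [0.5341, 0.0635, 0.2056]
eef_rot: [[-0.159, 0.987, 0.0], [0.987, 0.159, -0.0], [-0.0, 0.0, -1.0]]
ft_force: [0.1, 0.1, 0.7]
finger_gap: 0.008
grasp_force: 0.3
```

Call:
drive_tool(slide=[[0, 0, 0.1], [0, 0, 0.1]], rotation=[[0, 0, 0], [0, 0, 0]])

```text
t: 4.8
eef_pos: [0.5342, 0.0635, 0.2048]
eef_rot: [[-0.159, 0.987, 0.001], [0.987, 0.159, 0.0], [-0.0, 0.001, -1.0]]
ft_force: [-0.3, -0.4, 3.6]
finger_gap: 0.007
grasp_force: 1.3
```

Contact came at TCP z of about 0.205, reading 3.6 N, a clear light tap. I'll come off, move to the middle and hold above it.

Call:
drive_tool(slide=[[0, 0, -1], [0, 0, -2.5], [0, 0, -2.5], [-2.5, 0, -2.5], [-5, 0, -2.5], [-6.6, 0, -2.3], [-6.6, 0, -1.9], [-6.6, 0, -1.9]], rotation=[[0, 0, 0], [0, 0, 0], [0, 0, 0], [0, 0, 0], [0, 0, 0], [0, 0, 0], [0, 0, 0], [0, 0, 0]])

```text
t: 5.6
eef_pos: [0.544, -0.0012, 0.2229]
eef_rot: [[-0.159, 0.987, -0.001], [0.987, 0.159, 0.0], [0.0, -0.001, -1.0]]
ft_force: [0.2, 0.0, 0.2]
finger_gap: 0.007
grasp_force: 0.0
```

```bash
python3 -c "
from h import *
go([.544,-.002,.220])"
```

```text
t 5.6 pos [ 0.544  -0.0012  0.2229] slide cm [-0.08 -0.01  0.29] rot [-0.001 -0.     0.004] F [0.22 0.04 0.19] gap 0.007
```

Call:
drive_tool(slide=[[0, 0, 0.1], [0, 0, 0.2], [0, 0, 0.2]], rotation=[[0, 0, 0], [0, 0, 0], [0, 0, 0]])

```text
t: 5.9
eef_pos: [0.5444, -0.0008, 0.2215]
eef_rot: [[-0.161, 0.987, -0.0], [0.987, 0.161, 0.0], [0.0, -0.0, -1.0]]
ft_force: [0.5, -0.2, 0.7]
finger_gap: 0.005
grasp_force: 0.0
```

Call:
drive_tool(slide=[[0, 0, 0.1], [0, 0, 0.1]], rotation=[[0, 0, 0], [0, 0, 0]])

```text
t: 6.1
eef_pos: [0.5444, -0.0013, 0.2206]
eef_rot: [[-0.16, 0.987, -0.0], [0.987, 0.16, 0.0], [0.0, -0.0, -1.0]]
ft_force: [-0.6, -0.3, -0.0]
finger_gap: 0.007
grasp_force: 0.0
```

Call:
drive_tool(slide=[[0, 0, 0.1], [0, 0, 0.1]], rotation=[[0, 0, 0], [0, 0, 0]])

```text
t: 6.3
eef_pos: [0.5445, -0.0016, 0.2196]
eef_rot: [[-0.159, 0.987, -0.0], [0.987, 0.159, -0.0], [-0.0, -0.0, -1.0]]
ft_force: [-0.3, 0.6, -0.1]
finger_gap: 0.005
grasp_force: 0.0
```

Call:
drive_tool(slide=[[0, 0, 0.1], [0, 0, 0.1]], rotation=[[0, 0, 0], [0, 0, 0]])

```text
t: 6.5
eef_pos: [0.5445, -0.0016, 0.2185]
eef_rot: [[-0.159, 0.987, -0.0], [0.987, 0.159, -0.0], [-0.0, -0.0, -1.0]]
ft_force: [-0.4, 0.1, -0.1]
finger_gap: 0.002
grasp_force: 0.0
```

Call:
drive_tool(slide=[[0, 0, 0.1], [0, 0, 0.1]], rotation=[[0, 0, 0], [0, 0, 0]])

```text
t: 6.7
eef_pos: [0.5444, -0.0016, 0.2175]
eef_rot: [[-0.159, 0.987, -0.0], [0.987, 0.159, -0.0], [0.0, -0.0, -1.0]]
ft_force: [0.3, 0.5, 0.1]
finger_gap: 0.01
grasp_force: 0.0
```

Call:
drive_tool(slide=[[0, 0, 0.1], [0, 0, 0.1]], rotation=[[0, 0, 0], [0, 0, 0]])

```text
t: 6.9
eef_pos: [0.5447, -0.0016, 0.2167]
eef_rot: [[-0.159, 0.987, 0.0], [0.987, 0.159, 0.0], [-0.0, 0.0, -1.0]]
ft_force: [-0.9, 0.7, 2.1]
finger_gap: 0.001
grasp_force: 1.0
```

Call:
drive_tool(slide=[[0, 0, 0.1], [0, 0, 0.1]], rotation=[[0, 0, 0], [0, 0, 0]])

```text
t: 7.1
eef_pos: [0.5448, -0.0016, 0.2159]
eef_rot: [[-0.159, 0.987, 0.001], [0.987, 0.159, 0.0], [-0.0, 0.001, -1.0]]
ft_force: [-0.2, 1.0, 4.0]
finger_gap: 0.006
grasp_force: 2.4
```

The middle is tapped at 4 N. Next I come off and go to the blossom end.

Call:
drive_tool(slide=[[0, 0, -1], [0, 0, -2], [0, 0, -2], [-2.5, 0, -2], [-5, 0, -2], [-6.5, 0, -1.5], [-6.5, 0, -0.2], [-6.5, 0, 0.2]], rotation=[[0, 0, 0], [0, 0, 0], [0, 0, 0], [0, 0, 0], [0, 0, 0], [0, 0, 0], [0, 0, 0], [0, 0, 0]])

```text
t: 7.9
eef_pos: [0.5541, -0.0652, 0.2122]
eef_rot: [[-0.159, 0.987, -0.002], [0.987, 0.159, 0.0], [0.001, -0.002, -1.0]]
ft_force: [0.6, -0.9, -0.5]
finger_gap: 0.003
grasp_force: 0.0
```

Call:
drive_tool(slide=[[0, 0, 0], [0, 0, 0.1], [0, 0, 0.1]], rotation=[[0, 0, 0], [0, 0, 0], [0, 0, 0]])

```text
t: 8.2
eef_pos: [0.5549, -0.065, 0.2127]
eef_rot: [[-0.16, 0.987, 0.0], [0.987, 0.16, 0.0], [0.0, 0.0, -1.0]]
ft_force: [-0.7, 0.5, -0.7]
finger_gap: 0.005
grasp_force: 0.0
```

Call:
drive_tool(slide=[[0, 0, 0.1], [0, 0, 0.1]], rotation=[[0, 0, 0], [0, 0, 0]])

```text
t: 8.4
eef_pos: [0.5549, -0.0655, 0.2117]
eef_rot: [[-0.16, 0.987, 0.0], [0.987, 0.16, 0.0], [-0.0, 0.0, -1.0]]
ft_force: [0.1, -0.5, -0.1]
finger_gap: 0.004
grasp_force: 0.0
```

Call:
drive_tool(slide=[[0, 0, 0.1], [0, 0, 0.2], [0, 0, 0.2]], rotation=[[0, 0, 0], [0, 0, 0], [0, 0, 0]])

```text
t: 8.7
eef_pos: [0.5548, -0.0658, 0.2095]
eef_rot: [[-0.159, 0.987, -0.0], [0.987, 0.159, 0.0], [0.0, -0.0, -1.0]]
ft_force: [0.2, -1.3, -0.3]
finger_gap: 0.005
grasp_force: 0.0
```

Call:
drive_tool(slide=[[0, 0, 0.1], [0, 0, 0.1]], rotation=[[0, 0, 0], [0, 0, 0]])

```text
t: 8.9
eef_pos: [0.5548, -0.0658, 0.2085]
eef_rot: [[-0.159, 0.987, -0.0], [0.987, 0.159, -0.0], [-0.0, -0.0, -1.0]]
ft_force: [0.5, -0.1, 1.0]
finger_gap: 0.004
grasp_force: 0.0
```

Call:
drive_tool(slide=[[0, 0, 0.1], [0, 0, 0.1]], rotation=[[0, 0, 0], [0, 0, 0]])

```text
t: 9.1
eef_pos: [0.5548, -0.0658, 0.2075]
eef_rot: [[-0.159, 0.987, -0.0], [0.987, 0.159, -0.0], [0.0, -0.0, -1.0]]
ft_force: [0.3, -0.4, 0.0]
finger_gap: 0.01
grasp_force: 0.0
```

Call:
drive_tool(slide=[[0, 0, 0.1], [0, 0, 0.1]], rotation=[[0, 0, 0], [0, 0, 0]])

```text
t: 9.3
eef_pos: [0.5548, -0.0658, 0.2065]
eef_rot: [[-0.159, 0.987, -0.0], [0.987, 0.159, 0.0], [0.0, -0.0, -1.0]]
ft_force: [-0.9, -0.2, 1.1]
finger_gap: 0.005
grasp_force: 0.0
```

Call:
drive_tool(slide=[[0, 0, 0.1], [0, 0, 0.1]], rotation=[[0, 0, 0], [0, 0, 0]])

```text
t: 9.5
eef_pos: [0.5549, -0.0658, 0.2057]
eef_rot: [[-0.159, 0.987, 0.0], [0.987, 0.159, -0.0], [-0.0, 0.0, -1.0]]
ft_force: [-0.6, -0.5, 2.3]
finger_gap: 0.007
grasp_force: 0.7
```

Call:
drive_tool(slide=[[0, 0, 0.1], [0, 0, 0.1]], rotation=[[0, 0, 0], [0, 0, 0]])

```text
t: 9.7
eef_pos: [0.5551, -0.0658, 0.2048]
eef_rot: [[-0.159, 0.987, 0.001], [0.987, 0.159, 0.0], [-0.0, 0.001, -1.0]]
ft_force: [-0.7, 0.6, 3.9]
finger_gap: 0.006
grasp_force: 1.7
```

The blossom end is tapped at 3.9 N. I'll lift clear and back off towards +y to check the melon.

Call:
drive_tool(slide=[[0, 0, -2], [0, 0, -5], [0, 0, -9], [0, 0, -12], [0, 0, -13], [0, 0, -13], [0, 0, -13], [0, 0, -13]], rotation=[[0, 0, 0], [0, 0, 0], [0, 0, 0], [0, 0, 0], [0, 0, 0], [0, 0, 0], [0, 0, 0], [0, 0, 0]])

```text
t: 10.5
eef_pos: [0.5541, -0.0656, 0.333]
eef_rot: [[-0.159, 0.987, -0.003], [0.987, 0.159, -0.0], [0.0, -0.003, -1.0]]
ft_force: [0.1, -0.8, -0.5]
finger_gap: 0.006
grasp_force: 0.0
```

```bash
python3 -c "
from h import *
go([.555,-.066,.335])
S=eyes.get_image('side')['pixels'];O=cv2.imread('pics/side0.png')
cv2.imwrite('pics/z.png',cv2.resize(np.hstack([O[170:390,215:360],S[170:390,215:360]]),None,fx=2.6,fy=2.6))"
```

```text
t 10.5 pos [ 0.5541 -0.0656  0.333 ] slide cm [-0.06  0.08 -0.2 ] rot [-0.003 -0.     0.004] F [ 0.09 -0.77 -0.5 ] gap 0.006
```

View pics/z.png

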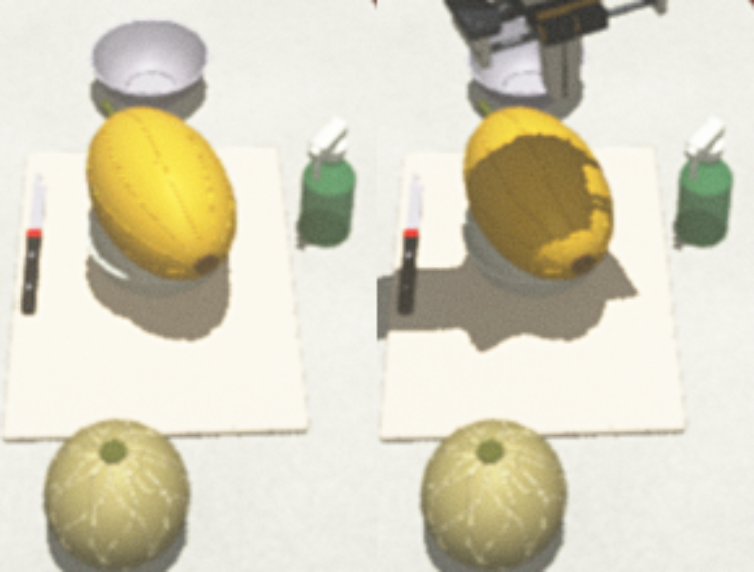

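Before (left) and after (right) match: the melon's scar is still at (207,264), now seen at (583,264), and the bowl, knife, bottle and round melon haven't moved.

```bash
python3 -c "
from workcell import manip
print(manip.hand_in())"
```

```text
the job is handed in; nothing more can be done
None
```

I tapped the melon at the stalk end, the middle and the blossom end in that order, at about 4 N each and lifting off between taps, and handed the job in at about 10.5 s; the before/after side views show nothing moved, but no verdict came back.

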